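# Lay the cartons down in the tea chest and shut its lid

### The job

Two small cartons have been left standing on end in the open tea chest, so its lid cannot close. Push each carton over with your fingertips until it lies flat on the floor of its own compartment, not leaning on a wall, and only when both lie flat push the lid over from behind so that it comes fully shut. Only push: do not lift or carry the cartons, and leave the other things on the worktop alone.

Things in the scene. Friction and masses are not known exactly. Their poses are not given: they have to be found in the camera images.
- chest: Small bamboo chest, 121 x 190 x 70 mm shut, fixed to the worktop. Origin: centre of underside; +x from its open front to the hinge at the rear, z up; turned up to 0.45 rad. Walls 7 mm thick, 60 mm high; clear inside x -48 to 48, y -88 to 88 mm, floor at z 7 mm. A divider (y -3 to 3 mm, 50 mm high) makes two compartments, 96 mm (x) by 85 mm (y) each.
- chest_lid (a joint): Hinge of the lid, rad: 0 shut, 1.57 upright, 1.75 stop (leaning back); starts at 1.6 to 1.74. Hinge line along the chest's y at x 58, z 61 mm. Lid: a board 190 mm wide, 9 mm thick, reaching 119 mm from the hinge line. Slight friction holds it near upright; pushed well forward of upright it falls shut by its weight.
- lid_lip (a point): Middle of the free edge of the lid (its front edge when shut), 119 mm from the hinge line, half way through its thickness; the top of the lid while it stands open.
- thin_carton: Thinner red carton 56 x 19 x 78 mm, 40 g. Origin: centre of the end it stands on; x along its 56 mm width, y through its 19 mm thickness, z along its 78 mm length (up while it stands). Stands on the chest's floor, top 85 mm above the worktop, close to the front wall of either compartment, broad faces to front and rear within 0.1 rad; has room to lie down only towards the hinge.
- thick_carton: Thicker pale green carton 62 x 21 x 82 mm, 40 g, in the other compartment. Origin and axes likewise: x 62, y 21, z 82 mm. Stands close to the front wall likewise, top 89 mm above the worktop; has room to lie down only towards the hinge. A tipped carton may stick leaning on the rear wall: press on its raised end, drawing the fingertip down and towards the front, to lay it flat.
- mug: Bystander: white mug, 78 x 116 x 101 mm, to the right of the chest. Origin under its centre.
- teaspoon: Bystander: steel teaspoon, 130 x 26 x 11 mm, lying to the left of the chest. Origin under its centre.
- timer: Bystander: white wind-up kitchen timer, 68 mm wide, 58 mm high, on the left. Origin under its centre.
- scissors: Bystander: kitchen scissors, 206 x 84 x 11 mm, lying on the right. Origin under their centre.
Things that resemble listed ones, but are neither listed nor needed, are in the scene too. Leave any turquoise look-alike of the thick_carton alone. There is more than one size of the thin_carton; the one meant has the size given above.

How it is judged:
By the outcome, as a careful person would: the job done as asked, in the order asked, and still so for the second after the job is handed in, with the robot touching nothing.
It also fails if it takes over 64 s, if anything falls off the work surface, if the arm or the gripper's body presses on something with over 40 N, if the wrist force passes 120 N, or if a joint passes its speed limit or range.

### The arm

A 6-joint arm with a two-finger parallel gripper is mounted at the origin on a cart in front of the work surface, level with it; the furniture and walls round the work are solid. World frame = base frame: x ahead of the robot, y to its left, z up, the work surface at z = 0. Lengths are in m, angles in degrees, forces in N, time in s.
With the tool pointing down it reaches from about 0.25 to 0.8 m from the base axis. Payload 3.9 kg.
Tool frame: the origin (TCP) lies midway between the tips of the shut fingers; the grasp point (between the pads) lies 19 mm behind it; z points along the fingers, x is the direction in which the jaws open and shut, and the axes are right-handed (so a half turn about z gives the same grasp; the last joint's range is limited). The gripper opens to 85 mm and grips with 20 to 120 N. Pads are 22 mm wide; open, the fingers measure 114 mm over their backs; the gripper's body (76 mm by 85 mm) begins 54 mm behind the grasp point. The pads swing forward as they close: fully open they stand 13 mm farther back than shut.
Start: joints at [-64.572, 14.897, -7.913, 67.191, 0, 90], TCP at [0.225, -0.474, 0.231] pointing down, gripper open.
Joint ranges: [-159.42, 159.42], [-47.68, 98.78], [-73.54, 78.23], [-108.79, 121.32], [-90, 84.71], [-180, 180]. Speed limits (degrees/s): [147.25, 147.25, 180, 180, 180, 180].

### API

Orientations are given as [roll, pitch, yaw] about the fixed x, y, z axes, in that order (R = Rz(yaw) Ry(pitch) Rx(roll)).
In Python, from plant import bot gives the robot as it stands. The module is installed in compiled form; this text tells all that it offers.
- The arm moves only by the tool play_rows, never from a script. Its argument "motion" is text: rows parted by semicolons, each of 6 numbers parted by spaces: the shift along the tool's x, y, z in cm, then the turn, a rotation vector about the tool's x, y, z in degrees. In form: dx dy dz ax ay az; .... A call has 1 to 12 rows; each row is the pose to reach, as a shift and turn from the pose measured when the call began, along the tool's axes at that moment; what a row does not reach only later rows make up. A row lasts 1/8 s, in which the tool goes at most 62.5 mm and 10.7 degrees, less where a joint would pass 70% of its speed; a pose out of reach is approached as far as the arm can. A call with a gripper value outside its range is refused whole. "jaw" is the opening, from 0 (shut) to 1 (fully open), set as the call begins (left out, the last holds). The fingers move at their own pace and stop on an object; "squeeze" is the grip in N (left out, the last holds). Time passes only in rows, so rows that repeat a pose let the fingers close. It gives the time, the measured TCP pose, the force and the opening at its end, in the units of the state.
- bot.read_state(): the state, without advancing time (a new reading comes with each control period).
- bot.capture(name): name is "side" or "top" or "wrist"; returns a dict with "pixels" (420x560x3 uint8, red, green, blue), "z_map" (420x560 float32, m along the optical axis (not along the pixel's ray), 0 where there is no reading), "intrinsics" (3x3 intrinsics, pixels), "extrinsics" (4x4, takes a point from world to camera coordinates); the wrist camera has in their place "tool_from_camera" (4x4, takes a point from camera to tool coordinates, whose origin is the TCP and whose axes are the tool frame's). Camera axes: x right, y up, looking along -z (the intrinsics and any distortion apply to the point x, -y, -z); pixel columns grow to the right and rows downward; lengths in m; the calibration is good to about 2 mm. A picture is of the moment at which its call begins: read the wrist's pose just before it.
- bot.sign_off(): hands the job in, once; it reports no verdict.
The state is a dict: "t": time; "joint_positions": joint angles; "joint_velocities": joint speeds; "joint_torque": joint torques, N m; "eef_pos": TCP position; "orientation": TCP orientation; "wrist_force": force on the tool from outside, world axes, zero at the start; "ft_torque": the same for the moment, N m; "gripper_width": finger opening in m.
Only numpy, scipy, OpenCV 4.12 (cv2) and the standard library are available. Lean on these libraries where they do the work, as an engineer would, in place of code of your own. Each camera call takes 0.05 s, during which the arm holds its last target.

## Working session

There is one attempt and no reset: what is moved stays moved. The work goes in short steps, Python scripts to look and compute and a tool call to move; the robot and the scene stay as the last step left them, time stands still between calls to the robot, and variables do not carry over. Pictures are saved under pics/ and viewed, and the job is handed in when it is done.

Besides the shell and the picture viewer there is one more tool, called after "Request:" as name(argument=value, ...) on one line, values as JSON. play_rows: Moves the arm, as the interface text tells. Its arguments: {"type":"object","properties":{"motion":{"type":"string"},"jaw":{"type":"number"},"squeeze":{"type":"number"}},"required":["motion"]}

```bash
mkdir -p pics
cat > h.py <<'E'
import numpy as np,cv2
from plant import bot
def cap(n,f):
    s=bot.read_state(); c=bot.capture(n)
    cv2.imwrite('pics/'+f,c['pixels'][:,:,::-1]); np.savez('pics/'+f[:-4]+'.npz',**{k:v for k,v in c.items()}, pos=s['eef_pos'],ori=s['orientation'])
    return c
def pts(c):
    K=c['intrinsics'];z=c['z_map'];v,u=np.indices(z.shape)
    x=(u-K[0,2])/K[0,0]*z;y=(v-K[1,2])/K[1,1]*z
    P=np.stack([x,-y,-z,np.ones_like(z)],-1)
    W=P@np.linalg.inv(c['extrinsics']).T
    W=W[...,:3];W[z==0]=np.nan
    return W
E
python3 - <<'E'
from h import *
print(bot.read_state())
for n in('top','side'):
    c=cap(n,n+'0.png');print(n,{k:(v.shape if hasattr(v,'shape') else v) for k,v in c.items()},c['extrinsics'])
E
```

```text
{'t': 0.0, 'joint_positions': array([-6.45738952e+01,  1.49372665e+01, -7.98662217e+00,  6.71898159e+01,
        1.94072032e-03,  9.00030213e+01]), 'joint_velocities': array([ 0.04127792,  0.00772732, -0.01002366, -0.08575687,  0.03486192,
        0.00818619]), 'joint_torque': array([ 1.24403814e-03, -4.05675495e+01,  2.53924584e+01,  1.85497402e-02,
        2.68661934e-04, -5.27741264e-07]), 'eef_pos': array([ 0.22512247, -0.4735246 ,  0.23044517]), 'orientation': array([-1.79998065e+02,  1.13704621e-01, -6.45769166e+01]), 'wrist_force': array([0.17851548, 1.04285045, 0.06249212]), 'ft_torque': array([ 0.0086798 , -0.00336036, -0.02876827]), 'gripper_width': 0.08529829913040458}
top {'pixels': (420, 560, 3), 'z_map': (420, 560), 'intrinsics': (3, 3), 'extrinsics': (4, 4)} [[ 1.42617463e-03 -9.99986993e-01 -4.89699392e-03 -3.08234300e-02]
 [ 9.73987037e-01  2.79402977e-04  2.26603560e-01 -5.04362293e-01]
 [-2.26599245e-01 -5.09278485e-03  9.73974767e-01 -1.01118765e+00]
 [ 0.00000000e+00  0.00000000e+00  0.00000000e+00  1.00000000e+00]]
side {'pixels': (420, 560, 3), 'z_map': (420, 560), 'intrinsics': (3, 3), 'extrinsics': (4, 4)} [[-0.96617612 -0.25717282  0.01912733  0.4544698 ]
 [ 0.12386851 -0.39774911  0.90909418 -0.1237843 ]
 [-0.22618643  0.88071436  0.41615131 -1.33493207]
 [ 0.          0.          0.          1.        ]]
```

View pics/top0.png

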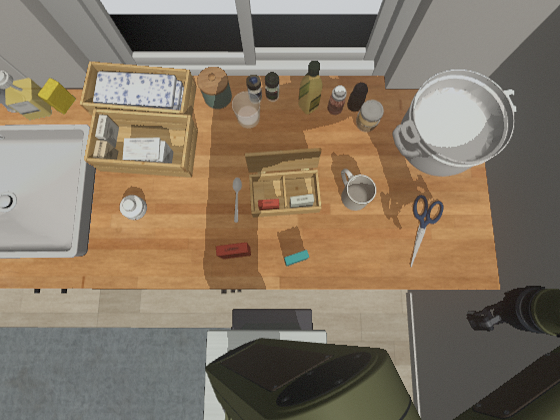

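View pics/side0.png

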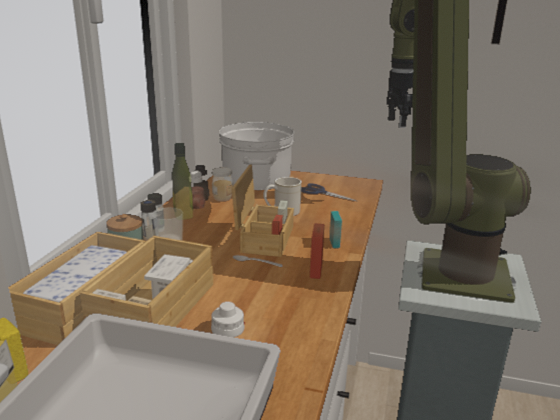

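The top view shows the chest at about (285,190) with its lid open at (285,160). The red carton is on the left at (269,204) and the pale one on the right at (302,201). The decoys stand outside the chest, red at (233,250) and turquoise at (297,257). Next I'll measure.

Run:
```python
from h import *
c=dict(np.load('pics/top0.npz'));W=pts(c)
np.set_printoptions(precision=3,suppress=True)
im=c['pixels'];
cr=cv2.resize(im[135:275,205:390],None,fx=4,fy=4,interpolation=cv2.INTER_CUBIC);cv2.imwrite('pics/topc.png',cr[:,:,::-1])
# chest local region z classes
R=W[140:220,240:330].reshape(-1,3);C=im[140:220,240:330].reshape(-1,3).astype(int)
r=(C[:,0]>110)&(C[:,1]<70)&(R[:,2]>.07);print('red',r.sum(),R[r].mean(0),R[r].min(0),R[r].max(0), cv2.minAreaRect((R[r,:2]*1000).astype(np.float32)))
g=(C.min(1)>130)&(R[:,2]>.075)&(R[:,2]<.1);print('green',g.sum(),R[g].mean(0),R[g].min(0),R[g].max(0),cv2.minAreaRect((R[g,:2]*1000).astype(np.float32)))
w=(R[:,2]>.053)&(R[:,2]<.066);print('walls',w.sum(),cv2.minAreaRect((R[w,:2]*1000).astype(np.float32)))
l=(R[:,2]>.1);print('lid',l.sum(),R[l].min(0),R[l].max(0),cv2.minAreaRect((R[l,:2]*1000).astype(np.float32)))
t=(R[:,2]>R[l,2].max()-.012);print('lidtop',R[t].mean(0),cv2.minAreaRect((R[t,:2]*1000).astype(np.float32)))
for n,(a,b,d,e) in dict(mug=(165,215,335,380),decr=(235,262,212,252),dect=(248,268,280,312),sauce=(50,115,295,325)).items():
    Q=W[a:b,d:e].reshape(-1,3);Q=Q[Q[:,2]>.02];print(n,Q.min(0),Q.max(0))
```

```text
red 49 [0.476 0.008 0.082] [ 0.471 -0.029  0.07 ] [0.488 0.024 0.088] ((479.0491943359375, -2.4881629943847656), (52.960330963134766, 16.91469955444336), 89.6270523071289)
green 174 [ 0.489 -0.091  0.089] [ 0.475 -0.121  0.08 ] [ 0.503 -0.061  0.093] ((489.17877197265625, -91.75360107421875), (20.523462295532227, 60.44139862060547), 7.893736362457275)
walls 670 ((519.4757080078125, -46.00507354736328), (115.63873291015625, 189.66574096679688), 4.699645042419434)
lid 1108 [ 0.57  -0.136  0.1  ] [0.6   0.054 0.184] ((585.24072265625, -40.968475341796875), (16.038938522338867, 190.1737823486328), 4.434776782989502)
lidtop [ 0.587 -0.041  0.178] ((587.5883178710938, -40.52879333496094), (11.258194923400879, 186.70135498046875), 4.489075183868408)
mug [ 0.474 -0.284  0.02 ] [ 0.575 -0.202  0.104]
decr [0.338 0.047 0.021] [0.373 0.127 0.116]
dect [ 0.319 -0.106  0.022] [ 0.356 -0.045  0.086]
sauce [ 0.768 -0.167  0.02 ] [ 0.943 -0.078  0.227]
```

View pics/topc.png

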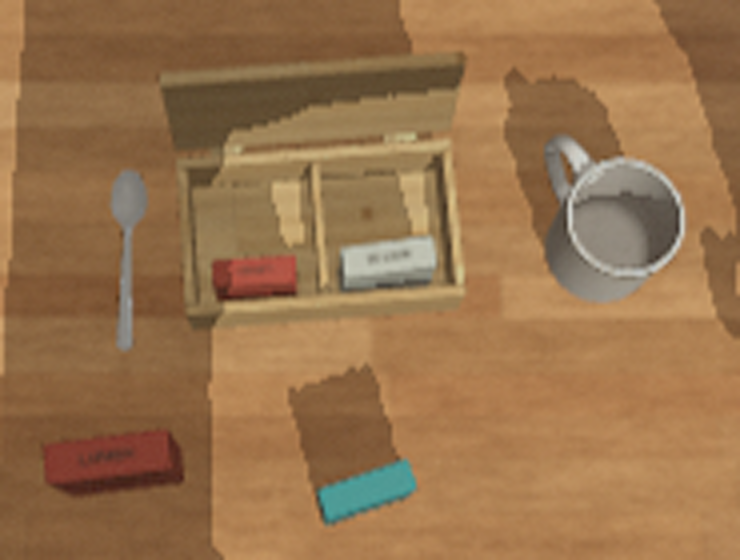

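```bash
cat >> h.py <<'E'
from scipy.spatial.transform import Rotation as Ro
np.set_printoptions(precision=2,suppress=True)
A=np.radians(4.6);C0=np.array([.5195,-.046,0]);U=np.array([np.cos(A),np.sin(A),0]);V=np.array([-np.sin(A),np.cos(A),0]);Z=np.array([0,0,1.])
def loc(p): d=np.asarray(p)-C0;return np.stack([d@U,d@V,d[...,2]],-1)
def cw(u,v,z): return C0+u*U+v*V+z*Z
def Rt(th):
    th=np.radians(th);z=np.sin(th)*U-np.cos(th)*Z;x=-V;return np.stack([x,np.cross(z,x),z],1)
def plan(*T):
    s=bot.read_state();R0=Ro.from_euler('xyz',s['orientation'],degrees=True).as_matrix();p0=s['eef_pos']
    print('t',s['t'],'loc',loc(p0)*1000,'F',s['wrist_force'])
    for (u,v,z,th) in T:
        d=R0.T@(cw(u/1e3,v/1e3,z/1e3)-p0)*100; r=Ro.from_matrix(R0.T@Rt(th)).as_rotvec(degrees=True)
        print((u,v,z,th),d,r)
E
python3 - <<'E'
from h import *
c=dict(np.load('pics/top0.npz'));W=pts(c);im=c['pixels'].astype(int)
L=loc(W)*1000
m=np.zeros(im.shape[:2],bool);m[190:215,250:290]=1
m&=(im[...,0]>1.8*im[...,1])&(L[...,2]>78)
print(m.sum(),L[m].min(0),L[m].max(0),np.median(L[m],0))
plan((-100,45,200,30),(-85,45,76,30))
E
```

```text
149 [-45.42  19.35  78.19] [-26.71  73.37  90.3 ] [-35.86  46.21  84.46]
t 0.1 loc [-327.7  -402.58  230.54] F [ 0.64  0.09 -0.3 ]
(-100, 45, 200, 30) [-33.73 -37.2    3.11] [29.69  5.55 20.32]
(-85, 45, 76, 30) [-33.18 -38.6   15.51] [29.69  5.55 20.32]
```

Request:
play_rows(motion="-33.7 -37.2 3.1 29.7 5.5 20.3;-33.7 -37.2 3.1 29.7 5.5 20.3;-33.7 -37.2 3.1 29.7 5.5 20.3;-33.7 -37.2 3.1 29.7 5.5 20.3;-33.7 -37.2 3.1 29.7 5.5 20.3;-33.7 -37.2 3.1 29.7 5.5 20.3;-33.7 -37.2 3.1 29.7 5.5 20.3;-33.7 -37.2 3.1 29.7 5.5 20.3;-33.7 -37.2 3.1 29.7 5.5 20.3;-33.7 -37.2 3.1 29.7 5.5 20.3;-33.7 -37.2 3.1 29.7 5.5 20.3;-33.7 -37.2 3.1 29.7 5.5 20.3", jaw=0)

```text
t: 1.6
eef_pos: [0.4161, -0.0108, 0.2]
orientation: [-150.0, 0.0, -85.5]
wrist_force: [0.1, 0.2, 0.0]
gripper_width: -0.0002
```

Run:
```python
from h import *
plan((-100,46,200,30),(-85,46,76,30),(-60,46,76,30),(-20,46,76,30))
s=bot.read_state();print(s['joint_positions'],s['orientation'])
cap('wrist','w1.png');cap('side','s1.png')
```

```text
t 1.6 loc [-100.25   43.4   199.99] F [0.13 0.16 0.04]
(-100, 46, 200, 30) [-0.26 -0.02  0.01] [ 0.02 -0.03 -0.14]
(-85, 46, 76, 30) [-0.25  4.88 11.5 ] [ 0.02 -0.03 -0.14]
(-60, 46, 76, 30) [-0.26  2.71 12.75] [ 0.02 -0.03 -0.14]
(-20, 46, 76, 30) [-0.27 -0.75 14.75] [ 0.02 -0.03 -0.14]
[ -5.22 -15.02 -51.95  23.45   4.86 171.61] [-150.02    0.04  -85.53]
```

View pics/w1.png

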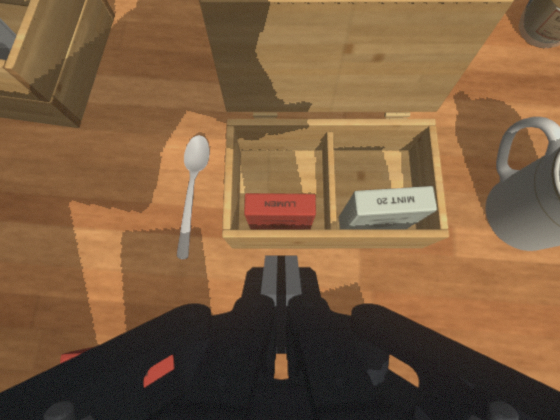

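View pics/s1.png

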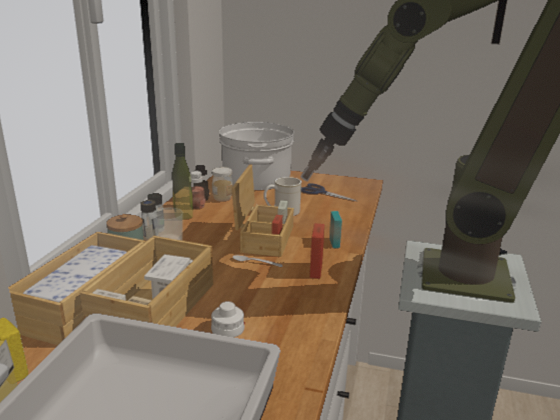

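The wrist view shows the closed fingers at (282,265), in front of the red carton at (281,208). I'll lower them and push.

Request:
play_rows(motion="-0.25 4.9 11.5 0 0 0;-0.25 4.9 11.5 0 0 0;-0.25 4.9 11.5 0 0 0;-0.25 3.6 12.25 0 0 0;-0.25 2.9 12.65 0 0 0;-0.25 2.4 12.95 0 0 0;-0.25 1.9 13.25 0 0 0;-0.25 1.4 13.5 0 0 0;-0.25 0.9 13.8 0 0 0;-0.25 0.4 14.1 0 0 0;-0.25 -0.1 14.4 0 0 0;-0.25 -0.1 14.4 0 0 0")

```text
t: 3.2
eef_pos: [0.4894, -0.0024, 0.076]
orientation: [-150.0, 0.0, -85.5]
wrist_force: [-0.2, 0.3, -0.1]
gripper_width: -0.0
```

Run:
```python
from h import *
plan((-40,46,76,30),(-60,46,140,30))
cap('wrist','w2.png');cap('side','s2.png')
```

```text
t 3.2 loc [-26.54  45.86  75.98] F [-0.24  0.27 -0.1 ]
(-40, 46, 76, 30) [-0.01  1.16 -0.68] [-0.02 -0.03 -0.12]
(-60, 46, 140, 30) [-0.01 -0.31 -7.22] [-0.02 -0.03 -0.12]
```

View pics/w2.png

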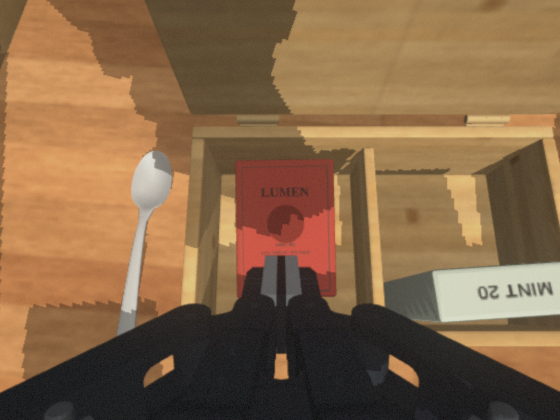

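The red carton has tipped to about (286,225) and may be nearly flat. I'll move up and over to the green one, looking on the way.

Request:
play_rows(motion="0 -0.3 -7.2 0 0 0;0 -0.3 -7.2 0 0 0;0 -0.3 -7.2 0 0 0;9 1.5 -12 0 0 0;9 1.5 -12 0 0 0;9 1.5 -12 0 0 0;9 1.5 -12 0 0 0")

```text
t: 4.18
eef_pos: [0.4223, -0.0976, 0.1707]
orientation: [-150.1, 0.1, -85.6]
wrist_force: [-0.7, -0.2, -1.3]
gripper_width: 0.0
```

```bash
cat >> h.py <<'E'
TC=None
def wl(f):
    c=cap('wrist',f);d=np.load('pics/'+f[:-4]+'.npz')
    K=c['intrinsics'];z=c['z_map'];v,u=np.indices(z.shape)
    P=np.stack([(u-K[0,2])/K[0,0]*z,-(v-K[1,2])/K[1,1]*z,-z,np.ones_like(z)],-1)@c['tool_from_camera'].T
    R=Ro.from_euler('xyz',d['ori'],degrees=True).as_matrix()
    L=loc(P[...,:3]@R.T+d['pos'])*1000;L[z==0]=np.nan
    return c['pixels'].astype(int),L
def grid(L,v,us=range(-60,75,5),w=4):
    for u in us:
        m=(abs(L[...,0]-u)<1.5)&(abs(L[...,1]-v)<w)&(L[...,2]<110)
        if m.sum(): print(u,m.sum(),np.median(L[m],0)[2])
E
python3 - <<'E'
from h import *
im,L=wl('w3.png')
plan((-85,-44,80,30),(-62,-44,80,30),(-24,-44,80,30))
grid(L,46)
red=(im[...,0]>1.9*im[...,1])&(im[...,0]>60)&(abs(L[...,0])<60)&(abs(L[...,1])<90);print(L[red].min(0),L[red].max(0))
E
```

```text
t 4.225 loc [-101.05  -43.07  170.58] F [-0.55 -0.27 -0.49]
(-85, -44, 80, 30) [0.11 3.12 8.66] [ 0.16  0.07 -0.14]
(-62, -44, 80, 30) [0.11 1.12 9.8 ] [ 0.16  0.07 -0.14]
(-24, -44, 80, 30) [ 0.1  -2.18 11.69] [ 0.16  0.07 -0.14]
-60 24 -0.5117702995704326
-55 146 42.53396137701083
-50 32 58.876442570150516
-35 81 12.599585325960422
-30 29 24.5556999920237
-25 31 24.157586441760554
-20 28 24.629604333671672
-15 31 24.551722671681738
-10 29 24.628935858773126
-5 30 24.599078134778075
0 30 24.476299230206042
5 30 24.481413708644386
10 29 24.553298926012268
15 30 24.73810396741005
20 29 24.64006667384297
25 27 24.646732273066796
30 28 24.652233856025745
35 26 24.30143742796183
40 25 24.5781102467445
45 85 38.768721189672284
50 28 59.23701714805595
55 33 61.73465924448364
60 239 100.13641641511438
[-35.25  13.48  10.98] [43.78 71.49 27.18]
```

View pics/w3.png

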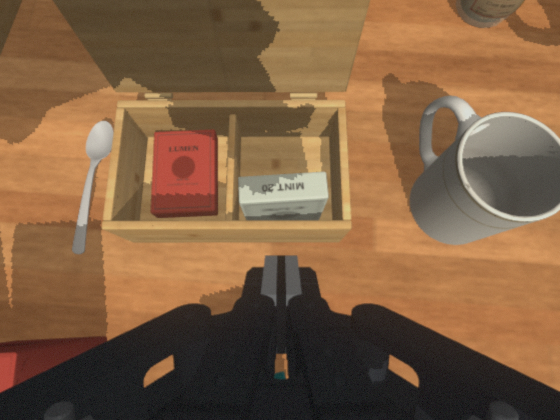

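The red carton lies flat at (185,172), with a level top at about 25 mm. Next I'll push the green one.

Request:
play_rows(motion="0.1 3.1 8.65 0 0 0;0.1 3.1 8.65 0 0 0;0.1 1.9 9.35 0 0 0;0.1 1.1 9.8 0 0 0;0.1 0.6 10.1 0 0 0;0.1 0.1 10.4 0 0 0;0.1 -0.4 10.7 0 0 0;0.1 -0.9 10.95 0 0 0;0.1 -1.4 11.25 0 0 0;0.1 -1.9 11.55 0 0 0;0.1 -2.2 11.7 0 0 0;0.1 -2.2 11.7 0 0 0")

```text
t: 5.72
eef_pos: [0.4996, -0.0917, 0.08]
orientation: [-150.2, 0.1, -85.5]
wrist_force: [-0.5, -0.5, -0.1]
gripper_width: 0.0
```

Request:
play_rows(motion="0 -0.3 -7.2 0 0 0;0 -0.3 -7.2 0 0 0;0 1.5 -11 0 0 0;0 1.5 -11 0 0 0;0 1.5 -11 0 0 0")

```text
t: 6.35
eef_pos: [0.4324, -0.0975, 0.1679]
orientation: [-150.1, 0.1, -85.5]
wrist_force: [-0.1, 0.0, 0.0]
gripper_width: 0.0002
```

Run:
```python
from h import *
im,L=wl('w4.png')
plan((-85,-44,80,30))
grid(L,-44)
```

```text
t 6.4 loc [-90.92 -44.16 167.61] F [ 0.35 -0.49  0.01]
(-85, -44, 80, 30) [0.   3.85 7.89] [ 0.15  0.07 -0.12]
-55 88 58.31439488165992
-50 22 59.45375901325003
-40 9 6.3411800146262465
-35 36 26.635910537322324
-30 30 27.023491090103644
-25 30 26.37867070974842
-20 33 26.52673794808566
-15 27 27.105496079546153
-10 30 26.6581673008167
-5 30 26.583477452295114
0 30 26.449457913406746
5 28 26.700988388037125
10 31 26.651154922765123
15 27 26.518391392148484
20 29 26.812978516868313
25 30 26.69018644974033
30 27 26.369986485838854
35 28 26.502435807028768
40 28 26.85033743906999
45 119 40.442155576007636
50 35 59.37773912241151
55 4 70.05930831743069
60 231 100.69177423236854
```

View pics/w4.png

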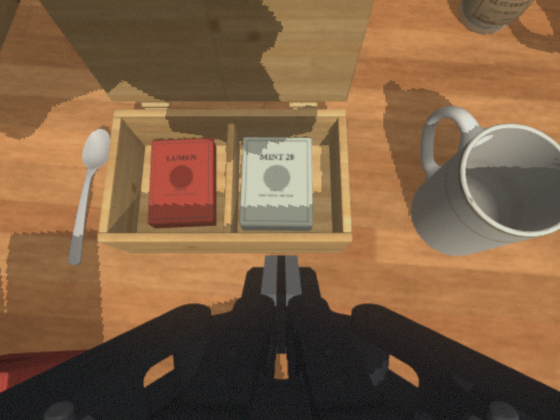

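Run:
```python
from h import *
c=dict(np.load('pics/top0.npz'));L=loc(pts(c))*1000
m=(L[...,0]>85)&(L[...,0]<260)&(abs(L[...,1])<90)&(L[...,2]>20)
for u in range(85,260,15):
    k=m&(L[...,0]>=u)&(L[...,0]<u+15)
    if k.sum(): print(u,L[k].min(0),L[k].max(0))
plan((-91,-44,290,0),(-60,-20,290,0),(130,-10,290,0),(130,-10,158,0))
```

```text
205 [208.61  61.07  20.98] [219.59  89.91  92.23]
220 [220.03  51.77  21.38] [234.85  64.83  92.09]
235 [235.29 -89.97  20.34] [249.98  55.39 154.86]
250 [250.03 -89.99  21.64] [259.93  56.1  217.13]
t 6.4 loc [-90.92 -44.16 167.61] F [ 0.35 -0.49  0.01]
(-91, -44, 290, 0) [ -0.04  -6.09 -10.62] [-29.85   0.1   -0.1 ]
(-60, -20, 290, 0) [-2.45 -8.77 -9.07] [-29.85   0.1   -0.1 ]
(130, -10, 290, 0) [ -3.47 -25.25   0.39] [-29.85   0.1   -0.1 ]
(130, -10, 158, 0) [ -3.44 -18.68  11.83] [-29.85   0.1   -0.1 ]
```

Clear behind the lid. Next I'll rise, cross over it and come down on the far side.

Request:
play_rows(motion="0 -6.1 -10.6 -29.9 0 0;0 -6.1 -10.6 -29.9 0 0;0 -6.1 -10.6 -29.9 0 0;0 -6.1 -10.6 -29.9 0 0;-3.4 -25.2 0.4 -29.9 0 0;-3.4 -25.2 0.4 -29.9 0 0;-3.4 -25.2 0.4 -29.9 0 0;-3.4 -25.2 0.4 -29.9 0 0;-3.4 -25.2 0.4 -29.9 0 0;-3.4 -25.2 0.4 -29.9 0 0")

```text
t: 7.65
eef_pos: [0.6493, -0.046, 0.288]
orientation: [179.8, 0.1, -85.5]
wrist_force: [0.2, 0.7, -0.8]
gripper_width: 0.0001
```

Run:
```python
from h import *
plan((130,-10,158,0),(90,-10,158,0),(10,-10,158,0),(0,-10,158,0),(0,-10,290,0))
im,L=wl('w5.png')
m=(L[...,2]>165)&(L[...,2]<195)&(abs(L[...,0]-65)<30)
print(m.sum(),L[m].min(0) if m.any() else 0,L[m].max(0) if m.any() else 0)
cap('side','s5.png');cap('top','t5.png')
```

```text
t 7.65 loc [129.42 -10.45 288.  ] F [ 0.2   0.69 -0.77]
(130, -10, 158, 0) [-0.02 -0.1  13.  ] [ 0.2   0.13 -0.05]
(90, -10, 158, 0) [-0.01  3.9  13.01] [ 0.2   0.13 -0.05]
(10, -10, 158, 0) [-0.   11.9  13.04] [ 0.2   0.13 -0.05]
(0, -10, 158, 0) [-0.   12.9  13.05] [ 0.2   0.13 -0.05]
(0, -10, 290, 0) [-0.03 12.94 -0.15] [ 0.2   0.13 -0.05]
2845 [ 64.55 -97.41 165.  ] [ 74.82  92.13 180.98]
```

View pics/s5.png

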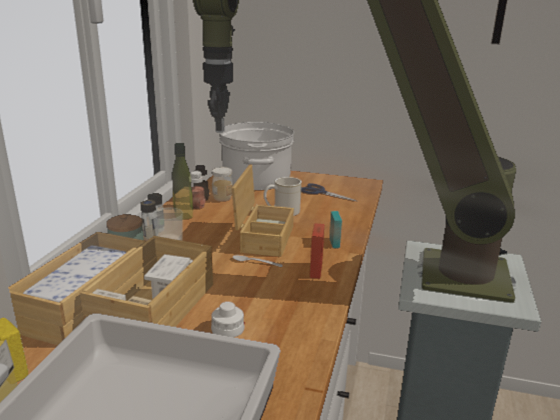

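The lid top is at u 65–75 mm, so the finger at u 130 is behind it. I'll descend, then push forward.

Request:
play_rows(motion="0 0 13 0 0 0;0 0 13 0 0 0;0 0 13 0 0 0;0 2.5 13 0 0 0;0 3.7 13 0 0 0;0 4.7 13 0 0 0;0 5.7 13 0 0 0;0 6.7 13 0 0 0;0 7.7 13 0 0 0;0 8.7 13 0 0 0;0 9.7 13 0 0 0;0 10.7 13 0 0 0")

```text
t: 9.3
eef_pos: [0.5411, -0.0547, 0.1599]
orientation: [179.9, 0.1, -85.5]
wrist_force: [-0.3, 0.1, -0.3]
gripper_width: -0.0003
```

Run:
```python
from h import *
plan((-10,-10,158,0),(-30,-10,200,0))
cap('side','s6.png')
```

```text
t 9.3 loc [ 20.85 -10.41 159.93] F [-0.31  0.14 -0.3 ]
(-10, -10, 158, 0) [-0.04  3.08  0.2 ] [ 0.08  0.12 -0.1 ]
(-30, -10, 200, 0) [-0.04  5.09 -4.  ] [ 0.08  0.12 -0.1 ]
```

View pics/s6.png

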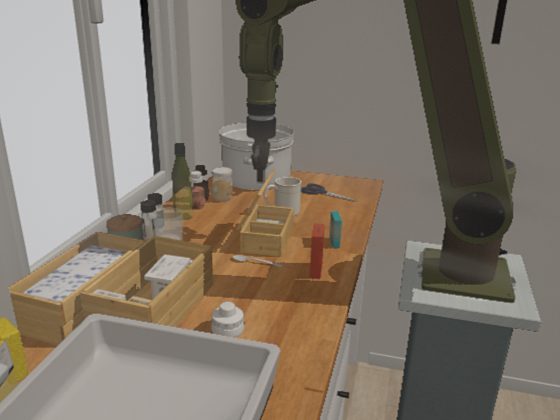

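The lid is forward of upright, near (265,195), and moving. I'll keep pushing.

Request:
play_rows(motion="0 1 0 0 0 0;0 2 0 0 0 0;0 3 0 0 0 0;0 3 0 0 0 0;0 3 0 0 0 0;0 3 -4 0 0 0;0 3 -4 0 0 0;0 6 -8 0 0 0;0 6 -12 0 0 0;0 10 -12 0 0 0;0 10 -12 0 0 0;0 10 -12 0 0 0")

```text
t: 10.85
eef_pos: [0.4406, -0.0628, 0.2798]
orientation: [179.8, 0.1, -85.5]
wrist_force: [0.4, -1.0, 0.5]
gripper_width: 0.0001
```

Run:
```python
from h import *
plan((-100,-10,280,0))
im,L=wl('w7.png')
for v in(-80,-40,0,40,80):
    print(v);grid(L,v,range(-60,70,15))
cap('side','s7.png');cap('top','t7.png')
```

```text
t 10.85 loc [-79.95 -10.43 279.75] F [ 0.43 -0.99  0.46]
(-100, -10, 280, 0) [-0.04  2.01 -0.02] [ 0.17  0.13 -0.11]
-80
-45 32 100.97491858310352
-30 27 96.46930578076201
-15 29 91.91368546712766
0 37 87.17117744865769
15 29 82.76310588069829
30 32 77.96248801144412
45 34 73.26482296189675
-40
-45 28 100.84470482668686
-30 27 96.5892131332188
-15 36 91.84490071751335
0 35 87.47748382789727
15 27 82.41782847505525
30 33 78.03625566805405
45 30 73.22691649166265
0
-45 31 101.12441124604074
-30 29 96.21530932068431
-15 40 91.86673988494287
0 40 86.81306770682514
15 30 82.43657576136107
30 38 77.96027914253983
45 32 73.47769878508946
40
-45 27 100.78169492521461
-30 27 96.08957186377614
-15 36 91.68810375333643
0 36 87.07613238626436
15 28 82.10537891129336
30 35 78.11743956985417
45 28 73.40166031351004
80
-45 28 101.13906212489466
-30 29 96.7620834211396
-15 36 91.88273918543388
0 26 86.97026646415583
15 27 82.1026864430604
30 37 78.24228396336999
45 28 73.19739343040153
```

View pics/s7.png

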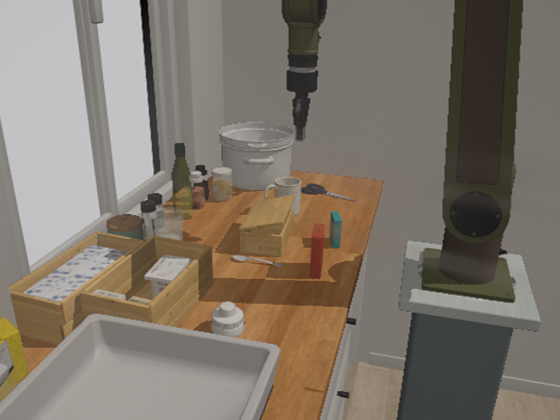

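View pics/w7.png

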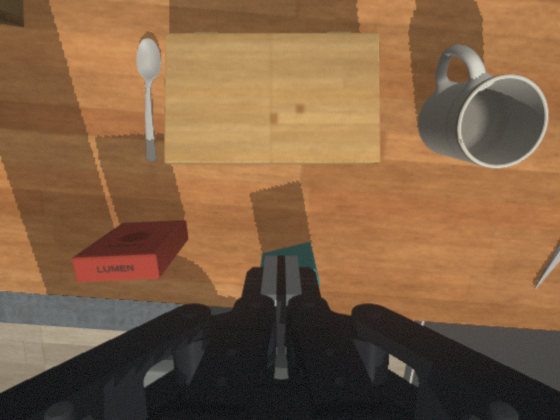

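The lid is at about 17° and may still be falling. I'll wait a moment and look again.

Request:
play_rows(motion="0 0 0 0 0 0;0 0 0 0 0 0;0 0 0 0 0 0;0 0 0 0 0 0;0 0 0 0 0 0;0 0 0 0 0 0")

```text
t: 11.75
eef_pos: [0.4409, -0.0628, 0.2797]
orientation: [179.8, 0.1, -85.5]
wrist_force: [0.7, 0.5, 0.0]
gripper_width: -0.0004
```

Run:
```python
from h import *
plan((-30,-10,280,0),(-30,-10,120,0),(-30,-10,100,0))
im,L=wl('w8.png')
for v in(-80,0,80):
    print(v);grid(L,v,range(-60,70,15))
cap('top','t8.png')
```

```text
t 11.75 loc [-79.71 -10.42 279.68] F [0.71 0.52 0.  ]
(-30, -10, 280, 0) [-0.05 -4.97 -0.05] [ 0.21  0.13 -0.1 ]
(-30, -10, 120, 0) [-0.01 -5.03 15.95] [ 0.21  0.13 -0.1 ]
(-30, -10, 100, 0) [-0.01 -5.04 17.95] [ 0.21  0.13 -0.1 ]
-80
-60 24 69.42028113992268
-45 32 69.42750567051759
-30 33 69.56786822974951
-15 25 69.36603596881876
0 33 69.13121897450611
15 25 69.1018573339493
30 35 69.30269854030102
45 34 69.54606980899777
0
-60 24 69.2676858005272
-45 30 69.34653611779896
-30 30 69.49664558536917
-15 24 69.61053937105517
0 36 69.4135115438965
15 33 69.09802418889419
30 31 69.41808957257068
45 33 69.36444444137926
80
-60 23 69.17546050040124
-45 27 69.09327321814936
-30 26 69.53108006977081
-15 26 69.06155453139881
0 35 68.88541389782804
15 35 69.46754494569421
30 27 69.641592810608
45 28 68.9950356353936
```

The lid is level at about 69.4 mm against 70 mm shut. Before handing in, I'll compare the bystanders with the first picture.

Run:
```python
from h import *
a=cv2.imread('pics/top0.png').astype(int);b=cv2.imread('pics/t8.png').astype(int)
for n,(r,s,d,e) in dict(mug=(165,215,340,380),spoon=(172,225,228,248),decr=(235,262,212,252),dect=(248,268,280,312),timer=(190,222,115,150),sc=(190,270,405,448)).items():
    print(n,abs(a-b)[r:s,d:e].mean())
```

```text
mug 11.114
spoon 38.42044025157233
decr 22.284259259259258
dect 32.50625
timer 9.05297619047619
sc 11.325387596899224
```

View pics/t8.png

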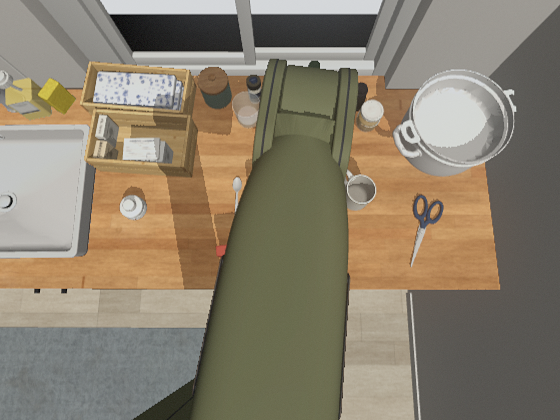

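The arm hides the chest here, but the timer, mug, scissors and spoon are where they were. The side view showed both decoys still standing.

```bash
python3 -c "
from plant import bot
print(bot.sign_off(), bot.read_state()['t'])"
```

```text
the job is handed in; nothing more can be done
the job is handed in; nothing more can be done
```

Both cartons lie flat in their own compartments and the lid is fully shut; I handed the job in at about 12 s of the 64 s allowed.

- **Cartons:** I tipped the red one, then the green one, with the closed fingertips. Each fell flat without needing to be pressed down. In the wrist depth image their tops read level at about 24.6 mm and 26.6 mm. The expected heights are 26 mm and 28 mm; the chest's wall tops read about 0.5–1 mm low as well.
- **Lid:** I pushed it over from behind only after both cartons were flat. The first look caught it still falling at about 17°. The second showed it level at about 69.4 mm across its whole area, against 70 mm shut. The gripper was then about 0.2 m above it, touching nothing.
- **Bystanders:** The mug, timer and scissors looked unmoved in the last top view, as did the visible part of the spoon. The arm hid the chest and most of the look-alike cartons in that view, so the picture comparison could not check them. Both look-alikes were standing in place in the side view just before the lid finished closing.

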